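Eject the shard tray and trap it before it reaches the cup

ROBOT

A 7-joint arm with a two-finger parallel gripper is mounted at the origin on the work surface. World frame = base frame: x ahead of the robot, y to its left, z up, the work surface at z = 0. Lengths are in m, angles in rad, forces in N, time in s.
With the tool pointing down it reaches from about 0.425 to 0.875 m from the base axis. Payload 4.7 kg.
Tool frame: the origin (TCP) lies at the very end of the fingers, on their centre line; the grasp point (between the pads) lies 19 mm behind it; z points along the fingers, y is the line along which they close (so a half turn about z gives the same grasp; the last joint's range is limited). The gripper opens to 87 mm and grips with 3 to 60 N. Pads are 19 mm wide; open, the fingers measure 117 mm over their backs; the gripper's body (75 mm by 190 mm) begins 51 mm behind the grasp point.
Start: joints at [-1.113, 0.321, -0.07, 1.45, 0.023, 1.371, -0.057], TCP at [0.279, 0.587, 0.193] pointing down, gripper open.
Joint ranges: [-2.86, 2.86], [-0.3, 2.09], [-1.38, 1.24], [0.06, 2.45], [-1.56, 4.7], [0.09, 2.05], [-2.69, 2.69]. Speed limits (rad/s): [2.57, 2.57, 3.14, 3.14, 3.14, 3.14, 3.14].

INTERFACE

Orientations are given as a rotation vector (axis times angle).
In Python, from bench import ctrl gives the robot as it stands.
- The arm moves only by the tool jog_arm, never from a script. Its argument "commands" is a list of rows, each a list of 7 numbers: the opening, from 0 (shut) to 1 (fully open), then the shift along the world's x, y, z scaled (see below), then the turn, a rotation vector about the world's x, y, z scaled (see below). A call has exactly 5 rows; each row is the pose to reach, as a shift and turn from the pose commanded when the call began; what a row does not reach only later rows make up. The controller multiplies each number of a shift by 0.5 m and each number of a turn by 30 degrees. A row lasts 1/12 s, in which the tool goes at most 41.7 mm and 7.16 degrees, less where a joint would pass 70% of its speed; a pose out of reach is approached as far as the arm can. A call with a number of a shift or a turn outside -1 to 1 is refused whole. A call with a gripper value outside its range is refused whole. The fingers move at their own pace and stop on an object; "grip_force" is the grip in N (left out, the last holds). Time passes only in rows, so rows that repeat a pose let the fingers close, or fill a call up. It gives the time, the measured TCP pose, the force, the opening and the grip force at its end, in the units of the state.
- ctrl.get_state(): the state, without advancing time (a new reading comes with each control period).
- ctrl.get_image(name): name is "side" or "top" or "wrist"; returns a dict with "frame" (400x640x3 uint8, red, green, blue), "vfov" (degrees; the focal length in pixels is half the picture's height over the tangent of half this angle, whatever the lens; pixels are square), "cx", "cy" (the principal point, pixels), "distortion" ([k1, k2, p1, p2, k3] as OpenCV has them; the pictures are not rectified), "camera_from_world" (4x4, takes a point from world to camera coordinates); the wrist camera has in their place "mount" (4x4, takes a point from camera to tool coordinates, whose origin is the TCP and whose axes are the flange's). Camera axes: x right, y down, z forward; pixel columns grow to the right and rows downward; lengths in m; the calibration is good to about 2 mm. A picture is of the moment at which its call begins: read the wrist's pose just before it. There is no depth.
- ctrl.close_job(): hands the job in; it is judged then, once.
The state is a dict: "time": time; "joint_positions": joint angles; "qd": joint speeds; "joint_torque": joint torques, N m; "position": TCP position; "tool_rot": TCP orientation; "ft_force": force on the tool from outside, world axes, zero at the start; "torque": the same for the moment, N m; "grip_width": opening from 0.0 (shut) to 1.0 (fully open); "grip_force": force on a finger pad.
Only numpy, scipy, OpenCV 4.12 (cv2) and the standard library are available. Lean on these libraries where they do the work, as an engineer would, in place of code of your own. Each camera call takes 0.05 s, during which the arm holds its last target. There are 200 camera calls.

TASK

On the low grey shard reader, press the round eject button down with one fingertip so that the spring-driven tray pops out, and trap the tray with the other finger standing in front of its upright front plate, so that the shard comes out into the open but the tray never gets as far as the pink cup. Finish while holding it like that: button still pressed down, tray at rest against the other finger. Lift or grasp nothing, leave the shard lying in its tray and do not disturb the things standing around.

Things in the scene. Friction and masses are not known exactly. Their poses are not given: they have to be found in the camera images.
- reader: Low grey box-shaped shard reader fixed to the table, 150 (x) x 110 (y) x 30 mm high. Origin: centre of its underside; its -x axis is the way in which the tray comes out (roughly towards the robot, yaw up to 0.45 rad either way). Its deck is flat at 30 mm; the button stands on the deck 45 mm towards -x from the centre.
- button_top (a point): Centre of the top of the round aluminium eject button, 22 mm across, 42 mm above the table when up. It sinks straight down 6 mm against a spring (1 N at first, 4 N fully down). With the tray shut, the tray's upright front plate stands in front of it, its inner face 30 mm and its outer face 36 mm from the button's axis towards the reader's -x.
- eject (a joint): Travel of the eject button in m: 0 up, 0.006 fully down. The tray is let go at 0.003 to 0.004. The button comes up again when it is let go; keep it fully down to the end.
- tray_slide (a joint): How far the tray is out, in m: 0 latched, 0.13 end stop. Let go, a damped spring (3 N, 50 mm/s) drives it out until something stops it. From 0.03 on the shard is clear of the housing; beyond 0.095 it is too near the cup, whose wall stands at 0.11 to 0.12. A finger whose inner side stands 70 to 125 mm from the button's axis, towards the reader's -x, stops it in the right range.
- tray: Aluminium tray of the reader. Its upright front plate is 6 mm thick, 80 mm wide (along the reader's y), and reaches from 10 to 54 mm above the table, so it rises 12 mm above the button (18 mm above the pressed button). The body's origin and axes coincide with the reader's while shut and move with the tray; the plate's outer face lies 81 mm from it towards -x.
- front_top (a point): Middle of the upper edge of the front plate's outer face, 54 mm above the table; moves with the tray.
- shard: Loose white porcelain shard, 22 x 24 x 5 mm, lying in a shallow pocket of the tray right behind the front plate, hidden under the deck while the tray is shut. Origin: centre of its underside, 14 mm above the table and about 18 mm behind (reader's +x of) the plate's centre.
- turntable: Lacquered dark wooden turntable, fixed, 190 mm across, 22 mm high; origin under its centre. It stands to the left or right of the reader.
- vase: Loose plum-glazed vase on the turntable, 76 mm across, 102 mm tall; origin under its centre. Leave alone.
- cup: Loose rose-pink cup without handle, 68 mm across at the rim, 48 mm tall, standing in the tray's path in front of the reader; origin under its centre. Leave alone.
- penlight: Loose nickel penlight lying along its x axis, 125 mm long, 14 mm thick; origin under its middle. Lies beside the reader's tray path. Leave alone.
- loupe: Loose black loupe, 36 mm across, 30 mm tall; origin under its centre. Stands beside the tray path. Leave alone.
- handrest: White plaster hand rest, 150 x 62 x 52 mm; origin under its centre. Leave alone.
- brush: Loose dusting brush lying along its x axis. Leave alone.
- dish: White porcelain bowl, 90 mm across, 30 mm tall; origin under its centre. Leave alone.
Not all that is in view belongs to the job. What is meant by the reader is not green, and is the smaller of those in its own colour.

How it is judged:
On the way, in this order (a step that is already met when the one before it is completed fails the run):
1. the button is pressed and the tray has popped loose, not yet touched by a finger (value of joint eject above 0.003 m and value of joint tray_slide above 0.01 m and contact force between the fingers and tray below 0.3 N), for 0.05 s.
2. with the button still down, a finger stops the tray with the shard out and short of the cup (value of joint eject above 0.003 m and value of joint tray_slide between 0.03 and 0.095 m and contact force between the fingers and tray above 0.5 N), for 0.3 s.
At the end, for the whole second after the job is handed in: The button is held at least 3 mm down, the tray rests 30 to 95 mm out against a finger (more than 0.5 N on its front plate, slower than 5 mm/s), and the shard lies in its pocket of the tray (all of step 2 and velocity of joint tray_slide between -0.005 and 0.005 m/s and x of shard in the frame of tray between -0.073 and -0.048 m and height (world z) of shard below 0.022 m); the arm keeps its last pose, push and grip.
It fails at once if the tray runs out beyond 95 mm (value of joint tray_slide above 0.095 m).
It fails at once if the shard is lifted out of the tray (height (world z) of shard above 0.03 m).
It fails at once if the vase or the cup is shifted or lifted by more than 10 mm (distance of any of vase, cup from where it was at the start of the episode above 0.01 m).
It fails at once if the penlight, loupe, hand rest, brush or dish is shifted or lifted by more than 20 mm (distance of any of penlight, loupe, handrest, brush, dish from where it was at the start of the episode above 0.02 m).
It also fails if it takes over 32 s, if anything falls off the work surface, if the arm or the gripper's body presses on something with over 40 N, if the wrist force passes 120 N, or if a joint passes its speed limit or range.

## Working session

There is one attempt and no reset: what is moved stays moved. The work goes in short steps, Python scripts to look and compute and a tool call to move; the robot and the scene stay as the last step left them, time stands still between calls to the robot, and variables do not carry over. Pictures are saved under pics/ and viewed, at most 10 in all, crops included, and the job is handed in when it is done.

Besides the shell and the picture viewer there is one more tool, called after "Emit:" by a JSON object that holds its "api" and its "payload", one argument or row to a line. jog_arm: Moves the arm, as the interface text tells. Shifts and turns lie within -1 to 1; 1 stands for 0.5 m of shift or 30 degrees of turn. Its arguments: {"type":"object","properties":{"commands":{"type":"array","items":{"type":"array","items":{"type":"number","minimum":-1,"maximum":1}}},"grip_force":{"type":"number"}},"required":["commands"]}

```bash
mkdir -p pics
cat > h.py <<'E'
from bench import ctrl
import numpy as np, cv2
from scipy.spatial.transform import Rotation as R
def cam(n):
    s=ctrl.get_state(); d=ctrl.get_image(n)
    f=200/np.tan(np.radians(d["vfov"])/2)
    d["K"]=np.array([[f,0,d["cx"]],[0,f,d["cy"]],[0,0,1]])
    if n=="wrist":
        T=np.eye(4);T[:3,:3]=R.from_rotvec(s["tool_rot"]).as_matrix();T[:3,3]=s["position"]
        d["camera_from_world"]=np.linalg.inv(T@np.array(d["mount"]))
    d["T"]=np.array(d["camera_from_world"]); d["D"]=np.array(d["distortion"],float)
    return d
def save(d,p,crop=None):
    im=cv2.cvtColor(d["frame"],cv2.COLOR_RGB2BGR)
    if crop: x0,y0,x1,y1,k=crop; im=cv2.resize(im[y0:y1,x0:x1],None,fx=k,fy=k,interpolation=cv2.INTER_CUBIC)
    cv2.imwrite(p,im)
def onz(d,px,z):
    u=cv2.undistortPoints(np.array(px,float).reshape(-1,1,2),d["K"],d["D"]).reshape(-1,2)
    Rm,t=d["T"][:3,:3],d["T"][:3,3]; c=-Rm.T@t
    r=np.c_[u,np.ones(len(u))]@Rm
    return c+r*((z-c[2])/r[:,2])[:,None]
def proj(d,P):
    return cv2.projectPoints(np.array(P,float).reshape(-1,1,3),cv2.Rodrigues(d["T"][:3,:3])[0],d["T"][:3,3],d["K"],d["D"])[0].reshape(-1,2)
E
python3 - <<'E'
from h import *
import pickle
for n in("top","side"):
    d=cam(n);save(d,f"pics/{n}0.png");pickle.dump(d,open(n+".pkl","wb"))
    print(n,-d["T"][:3,:3].T@d["T"][:3,3])
print(ctrl.get_state())
E
```

```text
top [0.33686887 0.01282265 1.38538315]
side [ 0.31450742 -0.78973949  0.81163233]
{'time': 0.1, 'joint_positions': array([-1.11288664,  0.3217474 , -0.07008789,  1.45154326,  0.02259396,
        1.37081575, -0.05689106]), 'qd': array([ 0.00115268, -0.00196794,  0.00018356, -0.0021517 ,  0.00078616,
        0.00073585,  0.00109821]), 'joint_torque': array([ 5.51292669e-04, -4.92574668e+01, -4.05105958e-01, -3.13395917e+01,
       -6.41643419e-02,  3.95620940e-02,  5.40233782e-05]), 'position': array([0.27890607, 0.58651369, 0.19197681]), 'tool_rot': array([-6.91303399e-01, -3.06428528e+00,  2.67253582e-03]), 'ft_force': array([-0.64418629, -0.89289149, -0.83639864]), 'torque': array([-0.02573812,  0.01742949, -0.01704642]), 'grip_force': 0.0, 'grip_width': 1.0024873010424946}
```

View pics/top0.png

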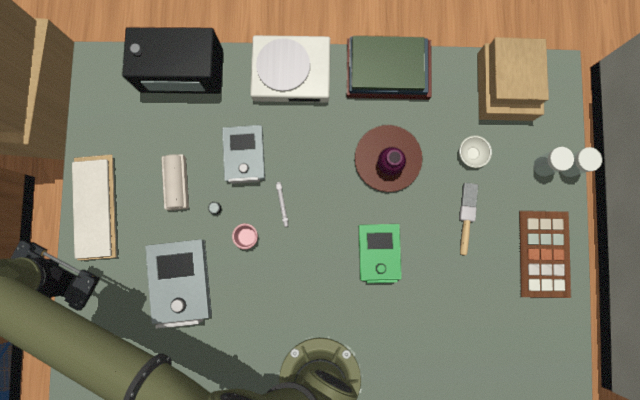

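View pics/side0.png

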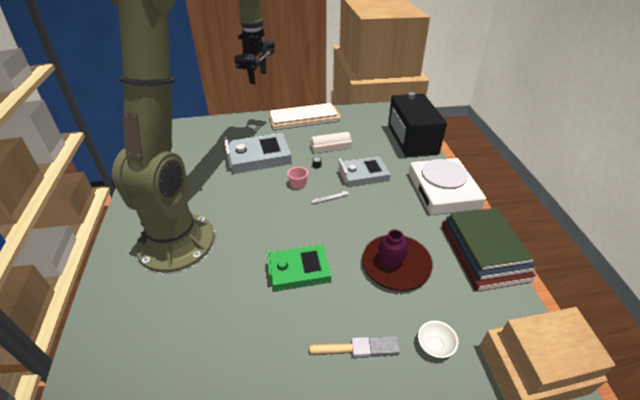

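The top view shows the target, the small grey reader, at about (243,155) with its button at about (243,168) and the cup in front at (245,237). The bigger grey reader at (177,282) and the green one are decoys. I'll zoom in next.

Run:
```python
from h import *
import pickle
t=pickle.load(open("top.pkl","rb"));s=pickle.load(open("side.pkl","rb"))
a=cv2.resize(t["frame"][115:255,150:310],None,fx=5,fy=5,interpolation=cv2.INTER_CUBIC)[:600]
save(t,"pics/topc.png",(190,115,310,255,4.2)); save(s,"pics/sidec.png",(270,140,410,220,5.7))
```

```text
(no output)
```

View pics/topc.png

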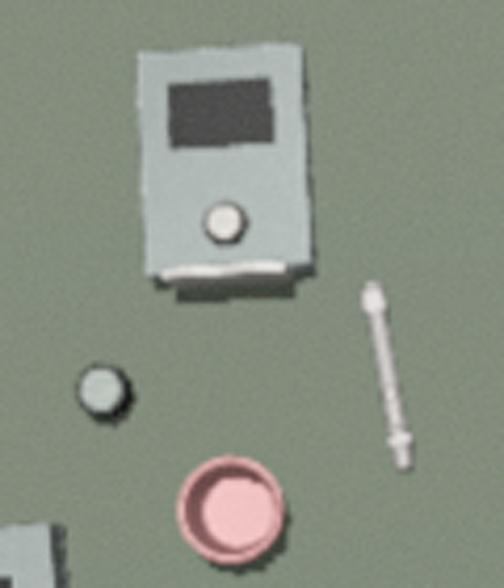

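View pics/sidec.png

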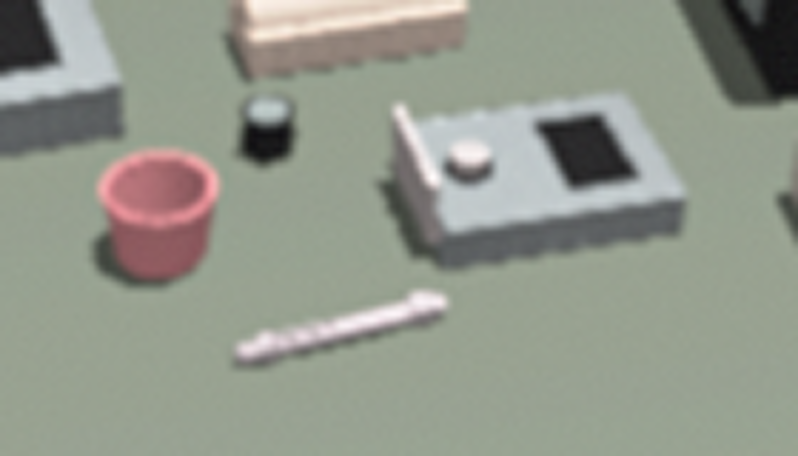

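Run:
```python
from h import *
import pickle
t=pickle.load(open("top.pkl","rb"));s=pickle.load(open("side.pkl","rb"))
np.set_printoptions(precision=4,suppress=True)
T=lambda p:(np.array(p)+.5)/4.2-.5+[190,115]
S=lambda p:(np.array(p)+.5)/5.7-.5+[270,140]
c=onz(t,T([(138,52),(301,44),(314,268),(148,274)]),.03); print("deck",c, np.linalg.norm(np.diff(np.r_[c,c[:1]],axis=0),axis=1),c.mean(0))
e=(c[:2].sum(0)-c[2:].sum(0)); yaw=np.arctan2(e[1],e[0]);print("yaw",yaw)
b=onz(t,T([(224,220)]),.042)[0];print("btn top",b, "side",onz(s,S([(469,155)]),.042), "from deck", c.mean(0)[:2]-.045*np.array([np.cos(yaw),np.sin(yaw)]))
print("plate top",onz(t,T([(160,270),(286,263)]),.054))
print("cup",onz(t,T([(231,510)]),.048),onz(s,S([(158,188)]),.048))
print("loupe",onz(t,T([(102,390)]),.03),onz(s,S([(268,108)]),.03),"pen",onz(t,T([(373,285),(404,467)]),.007))
```

```text
deck [[0.6852 0.2877 0.03  ]
 [0.6925 0.1787 0.03  ]
 [0.5417 0.1651 0.03  ]
 [0.5355 0.2747 0.03  ]] [0.1092 0.1514 0.1098 0.1502] [0.6137 0.2265 0.03  ]
yaw 0.08851728343602981
btn top [0.5705 0.2238 0.042 ] side [[0.5702 0.2206 0.042 ]] from deck [0.5689 0.2226]
plate top [[0.5348 0.2623 0.054 ]
 [0.541  0.1806 0.054 ]]
cup [[0.3808 0.2115 0.048 ]] [[0.3824 0.2097 0.048 ]]
loupe [[0.4581 0.3019 0.03  ]] [[0.4604 0.3042 0.03  ]] pen [[0.5345 0.1278 0.007 ]
 [0.4131 0.1037 0.007 ]]
```

Emit:
{"api": "jog_arm", "payload": {
  "commands": [
    [1, 0.04, -0.06, 0, 0, 0, -0.2],
    [1, 0.08, -0.12, 0, 0, 0, -0.4],
    [1, 0.12, -0.18, 0, 0, 0, -0.6],
    [1, 0.16, -0.24, 0, 0, 0, -0.8],
    [1, 0.2, -0.3, 0, 0, 0, -1]
  ]
}}

```text
time: 0.52
position: [0.3796, 0.4353, 0.1925]
tool_rot: [-1.468, -2.777, 0.001]
ft_force: [1.4, -0.5, 0.4]
grip_width: 0.997
grip_force: 0.0
```

Emit:
{"api": "jog_arm", "payload": {
  "commands": [
    [1, 0.04, -0.06, 0, 0, 0, -0.2],
    [1, 0.08, -0.12, 0, 0, 0, -0.4],
    [1, 0.12, -0.18, 0, 0, 0, -0.6],
    [1, 0.16, -0.24, 0, 0, 0, -0.8],
    [1, 0.2, -0.3, 0, 0, 0, -1]
  ]
}}

```text
time: 0.93
position: [0.4795, 0.2853, 0.1927]
tool_rot: [-2.137, -2.303, 0.001]
ft_force: [1.1, 1.2, -0.3]
grip_width: 0.999
grip_force: 0.0
```

Emit:
{"api": "jog_arm", "payload": {
  "commands": [
    [1, 0.04, -0.06, -0.02, 0, 0, 0],
    [1, 0.08, -0.1, -0.04, 0, 0, 0],
    [1, 0.08, -0.137, -0.08, 0, 0, 0],
    [1, 0.08, -0.137, -0.12, 0, 0, 0],
    [1, 0.08, -0.137, -0.12, 0, 0, 0]
  ]
}}

```text
time: 1.35
position: [0.5167, 0.2155, 0.1287]
tool_rot: [-2.133, -2.303, 0.012]
ft_force: [-0.7, 0.1, 0.1]
grip_width: 1.003
grip_force: 0.0
```

Run:
```python
from h import *
import pickle
d=cam("wrist");pickle.dump(d,open("w1.pkl","wb"));save(d,"pics/w1.png")
s=ctrl.get_state();print(s["position"],s["tool_rot"])
Rm=R.from_rotvec(s["tool_rot"]).as_matrix();p=s["position"]
for k in(-.0585,-.0435,.0435,.0585):print(k,proj(d,p+Rm[:,1]*k))
print("btn",proj(d,[.570,.2225,.042]))
```

```text
[0.51728733 0.2175027  0.13072809] [-2.13080271 -2.30593861  0.0074333 ]
-0.0585 [[235.235668  227.8927004]]
-0.0435 [[257.24552633 227.91198847]]
0.0435 [[385.90263355 227.727331  ]]
0.0585 [[407.93679518 227.64472566]]
btn [[377.05439853 193.63736089]]
```

View pics/w1.png

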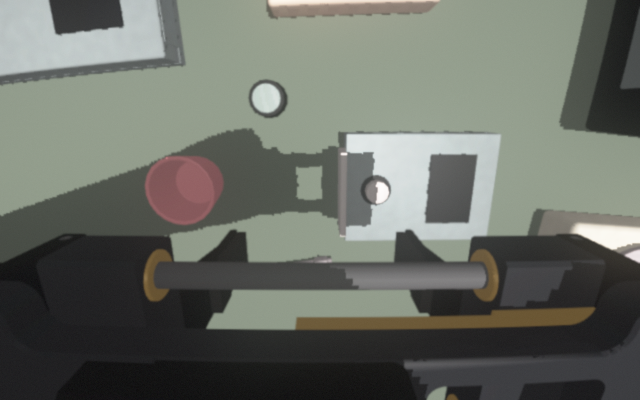

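The wrist view shows the button at (376,190), the fingertips at about (240,232) and (404,232), and the reader's edges parallel to the finger line. The cup at (184,190) is clear.

Run:
```python
from h import *
import pickle
d=pickle.load(open("w1.pkl","rb"))
print(onz(d,[(376.5,190)],.042),onz(d,[(343,133),(498,133),(490,240),(345,238)],.03), onz(d,[(343,153),(343,237)],.054))
save(d,"pics/w1c.png",(220,130,420,280,4))
```

```text
[[0.56901331 0.22602177 0.042     ]] [[0.53282287 0.27597555 0.03      ]
 [0.68149433 0.28862471 0.03      ]
 [0.6990676  0.17874725 0.03      ]
 [0.54527874 0.1694877  0.03      ]] [[0.53277462 0.25990243 0.054     ]
 [0.54053114 0.18035526 0.054     ]]
```

View pics/w1c.png

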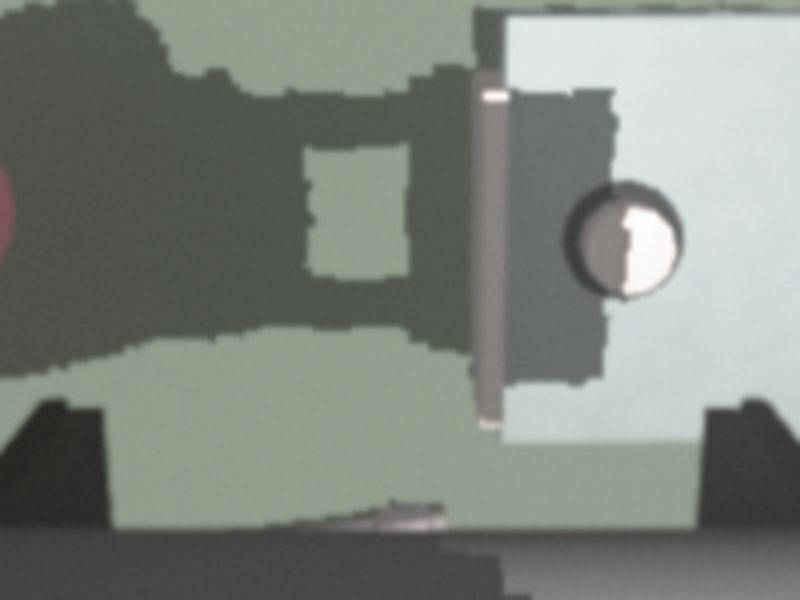

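The crop puts the button at (377,192), on its predicted place to within about 2 mm. The fingertips' inner edges look wider apart than 87 mm, so I'll go lower and check the fingertip geometry in the side view.

Emit:
{"api": "jog_arm", "payload": {
  "commands": [
    [1, 0.003, 0.003, -0.04, 0, 0, 0],
    [1, 0.003, 0.003, -0.08, 0, 0, 0],
    [1, 0.003, 0.003, -0.114, 0, 0, 0],
    [1, 0.003, 0.003, -0.114, 0, 0, 0],
    [1, 0.003, 0.003, -0.114, 0, 0, 0]
  ]
}}

```text
time: 1.82
position: [0.5202, 0.2212, 0.0765]
tool_rot: [-2.129, -2.31, 0.001]
ft_force: [1.3, 1.1, 0.2]
grip_width: 1.001
grip_force: 0.0
```

Run:
```python
from h import *
import pickle
d=cam("side");pickle.dump(d,open("s2.pkl","wb"))
w=cam("wrist");pickle.dump(w,open("w2.pkl","wb"))
s=ctrl.get_state();p=s["position"];Rm=R.from_rotvec(s["tool_rot"]).as_matrix();print(p,s["tool_rot"])
def crop(d,x0,y0,x1,y1,k): return cv2.resize(cv2.cvtColor(d["frame"],cv2.COLOR_RGB2BGR)[y0:y1,x0:x1],None,fx=k,fy=k,interpolation=cv2.INTER_CUBIC)
a=crop(d,290,110,400,200,6)
for k,c in((-.0585,(0,0,255)),(-.0435,(0,255,255)),(.0435,(0,255,255)),(.0585,(0,0,255))):
    q=(proj(d,p+Rm[:,1]*k)[0]-[290,110]+.5)*6; print(k,q); cv2.circle(a,tuple(q.astype(int)),3,c,-1)
cv2.imwrite("pics/s2.png",a);
```

```text
[0.52162629 0.22121535 0.07784506] [2.12931134 2.30878885 0.00412583]
-0.0585 [189.1606389  314.00559085]
-0.0435 [215.58618276 310.17767148]
0.0435 [366.58398414 288.42013457]
0.0585 [392.217051  284.7462017]
```

View pics/s2.png

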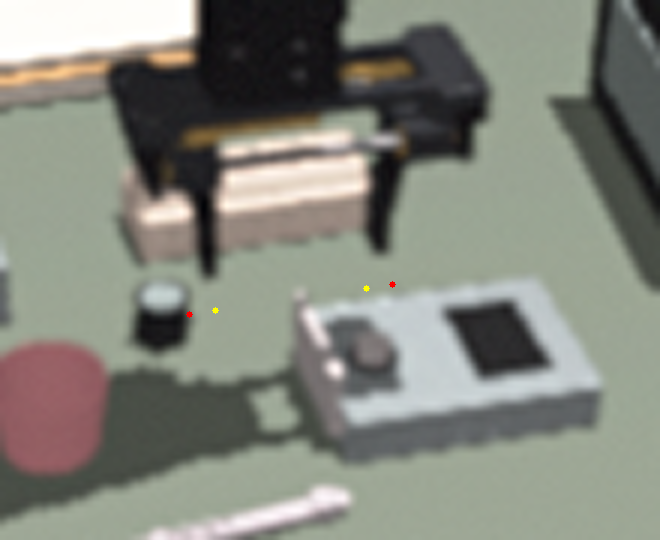

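The side view shows the fingertips at (208,275) and (381,252). They have the right spacing (centres at ±50 mm) but sit about 36 crop pixels above the projected TCP, so I'll solve for the real tip height.

Run:
```python
from h import *
import pickle
from scipy.optimize import least_squares
np.set_printoptions(precision=4,suppress=True)
s2=pickle.load(open("s2.pkl","rb"));w1=pickle.load(open("w1.pkl","rb"));w=pickle.load(open("w2.pkl","rb"))
u=np.array([np.cos(.08),np.sin(.08),0]);p=np.array([.5210,.2205,.0765])
for dz in(0,.01,.02,.03):
    print(dz,[((proj(s2,p+u*k+[0,0,dz])[0]-[290,110]+.5)*6).round() for k in(-.051,.051)], "w1 tips",[proj(w1,np.array([.5173,.2175,.1307+dz])+u*k)[0].round(1) for k in(-.0585,-.0435,.0435,.0585)])
T=np.linalg.inv(np.array(w["mount"]));print("cam in tool",np.array(w["mount"])[:3,3])
save(w,"pics/w2.png")
for i in range(4):print(ctrl.get_state()["position"])
print("btn in w2",proj(w,[.570,.223,.042]))
```

```text
0 [array([201., 315.]), array([378., 290.])] w1 tips [array([235.4, 227.8]), array([257.3, 227.9]), array([386. , 227.8]), array([408.1, 227.7])]
0.01 [array([201., 300.]), array([379., 275.])] w1 tips [array([231.1, 233.4]), array([254.1, 233.4]), array([389.1, 233.4]), array([412.3, 233.3])]
0.02 [array([201., 285.]), array([380., 260.])] w1 tips [array([226.4, 239.5]), array([250.6, 239.6]), array([392.6, 239.5]), array([416.9, 239.4])]
0.03 [array([201., 270.]), array([381., 245.])] w1 tips [array([221.2, 246.3]), array([246.7, 246.4]), array([396.4, 246.4]), array([422.1, 246.3])]
cam in tool [ 0.0745 -0.0002 -0.1922]
[0.5216 0.2212 0.0778]
[0.5216 0.2212 0.0778]
[0.5216 0.2212 0.0778]
[0.5216 0.2212 0.0778]
btn in w2 [[381.3927 216.0942]]
```

View pics/w2.png

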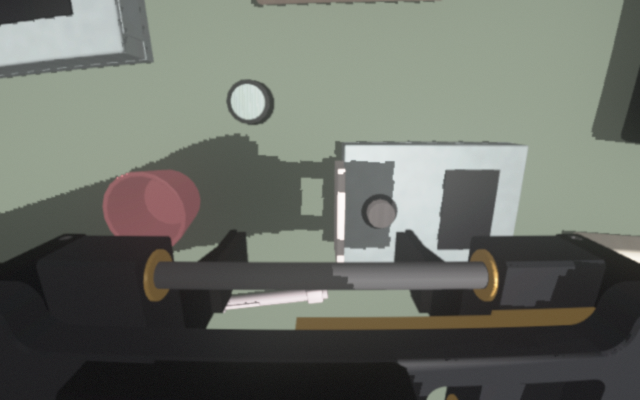

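The wrist view shows the button at (380,211), about in line with the right finger. Both views suggest the visible fingers end about 25–28 mm above the stated TCP, so I'll go down in small steps and watch the force.

Emit:
{"api": "jog_arm", "payload": {
  "commands": [
    [1, 0, 0, -0.02, 0, 0, 0],
    [1, 0, 0, -0.04, 0, 0, 0],
    [1, 0, 0, -0.06, 0, 0, 0],
    [1, 0, 0, -0.06, 0, 0, 0],
    [1, 0, 0, -0.06, 0, 0, 0]
  ]
}}

```text
time: 2.33
position: [0.5198, 0.2196, 0.0448]
tool_rot: [-2.131, -2.308, 0.003]
ft_force: [-0.3, 0.3, 0.2]
grip_width: 1.0
grip_force: 0.0
```

Emit:
{"api": "jog_arm", "payload": {
  "commands": [
    [1, 0, 0, 0, 0, 0, 0],
    [1, 0, 0, 0, 0, 0, 0],
    [1, 0, 0, 0, 0, 0, 0],
    [1, 0, 0, 0, 0, 0, 0],
    [1, 0, 0, 0, 0, 0, 0]
  ]
}}

```text
time: 2.75
position: [0.5208, 0.2201, 0.0463]
tool_rot: [2.131, 2.308, 0.001]
ft_force: [-0.5, -0.5, -0.1]
grip_width: 1.001
grip_force: 0.0
```

Run:
```python
from h import *
d=cam("side");print(ctrl.get_state()["position"],ctrl.get_state()["ft_force"])
save(d,"pics/s3.png",(290,110,400,200,6))
```

```text
[0.5207811  0.22010753 0.04623137] [ 0.46342747 -0.54874435  0.15838399]
```

View pics/s3.png

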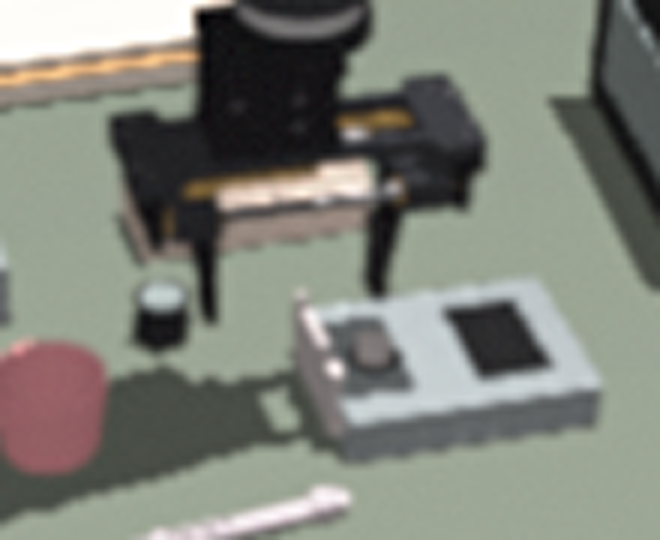

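Still no force. The right fingertip, at (378,295), hangs above the button, whose top is at (370,338), and is about 2–3 mm too far in +x. I'll correct that and keep going down.

Emit:
{"api": "jog_arm", "payload": {
  "commands": [
    [1, -0.004, 0, -0.004, 0, 0, 0],
    [1, -0.004, 0, -0.008, 0, 0, 0],
    [1, -0.004, 0, -0.012, 0, 0, 0],
    [1, -0.004, 0, -0.012, 0, 0, 0],
    [1, -0.004, 0, -0.012, 0, 0, 0]
  ]
}}

```text
time: 3.22
position: [0.5184, 0.2199, 0.0397]
tool_rot: [-2.131, -2.308, 0.001]
ft_force: [0.3, -0.3, -0.0]
grip_width: 1.0
grip_force: 0.0
```

Emit:
{"api": "jog_arm", "payload": {
  "commands": [
    [1, 0, 0, -0.004, 0, 0, 0],
    [1, 0, 0, -0.008, 0, 0, 0],
    [1, 0, 0, -0.012, 0, 0, 0],
    [1, 0, 0, -0.016, 0, 0, 0],
    [1, 0, 0, -0.016, 0, 0, 0]
  ]
}}

```text
time: 3.63
position: [0.5183, 0.2199, 0.0314]
tool_rot: [-2.131, -2.308, 0.001]
ft_force: [-0.1, -0.8, 1.1]
grip_width: 1.001
grip_force: 0.0
```

Emit:
{"api": "jog_arm", "payload": {
  "commands": [
    [1, 0, 0, -0.004, 0, 0, 0],
    [1, 0, 0, -0.008, 0, 0, 0],
    [1, 0, 0, -0.012, 0, 0, 0],
    [1, 0, 0, -0.012, 0, 0, 0],
    [1, 0, 0, -0.012, 0, 0, 0]
  ]
}}

```text
time: 4.05
position: [0.5185, 0.22, 0.0258]
tool_rot: [2.131, 2.308, -0.001]
ft_force: [0.1, 0.4, 0.0]
grip_width: 0.999
grip_force: 0.0
```

Run:
```python
from h import *
import pickle
d=cam("side");a=pickle.load(open("s2.pkl","rb"))
s=ctrl.get_state();print(s["position"],s["ft_force"])
g=lambda d:d["frame"].astype(int).sum(2)[155:188,338:375]//3
x=g(d)
for r in range(0,33): print("".join("%4d"%v for v in x[r,:36:1][:24]))
```

```text
[0.51861171 0.22003476 0.02594426] [-0.28293866 -0.53914629 -0.08006353]
 156 156 158 156 156 156 155 156 157 158 156 133  81  35  25  23  57 115 154 159 158 157 156 155
 156 156 155 155 156 158 155 157 158 158 157 128  68  27  21  33  78 127 155 158 155 155 154 155
 154 161 160 158 156 156 157 155 157 157 154 125  62  25  22  43  99 141 155 157 157 157 160 159
 161 175 181 164 156 153 155 155 156 157 155 124  59  21  24  62 118 152 157 161 167 172 181 180
 158 173 179 161 154 156 156 157 162 164 156 121  58  20  37  90 148 174 176 179 187 195 205 205
 148 140 145 156 162 166 169 175 188 193 179 139  64  17  50 117 176 200 201 200 202 203 205 206
 144 134 166 201 198 190 192 201 213 218 204 161  77  19  47 119 178 204 206 205 203 202 201 203
 141 134 184 235 232 209 203 205 207 198 177 140  71  24  40 104 169 203 206 204 204 202 201 202
 142 125 157 222 236 202 175 172 170 151 122 102  66  32  31  84 158 200 205 205 202 203 203 204
 144 120 129 192 229 197 132 109 112 106  97  94  80  61  53  86 154 199 205 203 203 204 203 202
 145 121 114 154 209 212 150  96  90  95  99 104 105  98 
[... 1473 characters left out ...]
4 107 104 100  97  97
 129 109  78  70  71  81 102 121 122 113 109 114 112 106 102  99  96  95  94  95  96  97  99  99
  86  86  84  79  71  74  89 104 109 102  94  93  94  93  93  97  96  99  98  99  99 100 101 100
  99 119 122 104  77  68  72  79  87  91  93  96  97  95  98  98  99 100  99  99  99 101  99 100
 138 153 154 132  92  81  79  79  78  88  95  97  97  97  98  99 100  98  97  97  99 104 105 105
 158 160 160 146 128 123 121 107  87  88  98  96  94  96 101 103 104 104 101 101 112 125 132 131
 159 159 159 157 156 156 155 142 114  99 105 100  99 105 117 127 132 131 129 128 137 150 155 157
 159 160 158 160 158 161 160 157 142 129 128 128 127 134 145 152 156 156 156 155 157 159 160 159
```

The visible tip is now aligned with the button's column and about 10 mm above it, and the tray hasn't moved. I'll continue slowly.

Emit:
{"api": "jog_arm", "payload": {
  "commands": [
    [1, 0, 0, -0.004, 0, 0, 0],
    [1, 0, 0, -0.008, 0, 0, 0],
    [1, 0, 0, -0.01, 0, 0, 0],
    [1, 0, 0, -0.01, 0, 0, 0],
    [1, 0, 0, -0.01, 0, 0, 0]
  ]
}}

```text
time: 4.52
position: [0.5186, 0.22, 0.0209]
tool_rot: [2.131, 2.308, -0.0]
ft_force: [0.1, 0.6, -0.5]
grip_width: 0.999
grip_force: 0.0
```

Emit:
{"api": "jog_arm", "payload": {
  "commands": [
    [1, 0, 0, -0.003, 0, 0, 0],
    [1, 0, 0, -0.006, 0, 0, 0],
    [1, 0, 0, -0.006, 0, 0, 0],
    [1, 0, 0, -0.006, 0, 0, 0],
    [1, 0, 0, -0.006, 0, 0, 0]
  ]
}}

```text
time: 4.93
position: [0.5187, 0.22, 0.018]
tool_rot: [2.131, 2.308, 0.0]
ft_force: [0.2, -0.3, -1.0]
grip_width: 1.001
grip_force: 0.0
```

Run:
```python
from h import *
d=cam("side")
s=ctrl.get_state();print(s["position"],s["ft_force"])
x=d["frame"].astype(int).sum(2)[155:180,338:362]//3
for r in x: print("".join("%4d"%v for v in r))
```

```text
[0.51864036 0.22006143 0.01799177] [ 0.60235338 -0.49988384 -0.44309344]
 157 157 158 157 157 157 156 157 157 158 157 131  75  33  23  18  39  92 140 157 160 158 157 157
 157 155 156 156 155 156 156 157 156 158 157 131  79  34  25  21  49 104 145 157 157 156 155 155
 156 160 162 157 156 156 156 156 157 159 156 130  72  32  20  24  65 119 150 158 157 157 159 159
 161 176 181 165 156 154 156 155 156 156 153 125  66  25  21  39  86 132 153 162 168 173 180 181
 159 173 178 161 155 155 156 158 161 164 155 122  59  23  24  58 121 164 174 180 188 194 203 206
 148 141 146 156 161 165 168 175 189 193 179 138  65  20  28  78 151 196 202 200 202 202 205 206
 144 133 165 200 197 190 194 200 214 219 198 149  69  19  37  97 165 204 207 205 203 203 203 202
 142 134 184 235 232 209 202 204 209 209 183 127  54  22  41  99 166 202 206 204 204 203 202 202
 142 127 157 222 236 203 175 170 174 172 146  94  39  20  30  78 138 186 205 205 204 203 203 203
 143 119 129 192 230 197 133 109 114 114 104  81  50  25  25  60 108 161 197 205 204 202 203 204
 145 122 114 154 210 213 149  97  89  93  96  94  76  41 
[... 697 characters left out ...]
3  92 109 158 197 205
  70  74  90 109 115 112 115 133 140 116  97  95  93  92  91  92  92  93  92  91 103 142 183 204
  78  72  81  99 112 114 114 118 117 105  94  93  94  99 108 108 107 106 107 110 130 158 184 201
  84  71  75  90 107 115 116 120 122 116 108 107 112 135 156 160 161 158 158 161 177 195 204 204
  91  68  71  81  99 112 114 123 140 155 160 159 163 181 201 202 202 201 200 201 205 207 208 209
 115  83  71  74  89 107 115 123 146 179 199 201 202 205 209 210 209 209 209 207 206 207 208 209
 143 110  79  72  82 101 113 120 132 167 199 208 208 208 207 205 204 206 205 199 192 184 178 178
 159 131  86  71  77  93 110 118 121 144 182 204 203 197 187 180 175 174 172 163 149 134 124 118
```

Emit:
{"api": "jog_arm", "payload": {
  "commands": [
    [1, 0, 0, -0.004, 0, 0, 0],
    [1, 0, 0, -0.006, 0, 0, 0],
    [1, 0, 0, -0.006, 0, 0, 0],
    [1, 0, 0, -0.006, 0, 0, 0],
    [1, 0, 0, -0.006, 0, 0, 0]
  ]
}}

```text
time: 5.4
position: [0.5186, 0.22, 0.015]
tool_rot: [2.131, 2.308, -0.0]
ft_force: [0.6, 0.1, -0.1]
grip_width: 0.998
grip_force: 0.0
```

Emit:
{"api": "jog_arm", "payload": {
  "commands": [
    [1, 0, 0, -0.004, 0, 0, 0],
    [1, 0, 0, -0.006, 0, 0, 0],
    [1, 0, 0, -0.006, 0, 0, 0],
    [1, 0, 0, -0.006, 0, 0, 0],
    [1, 0, 0, -0.006, 0, 0, 0]
  ]
}}

```text
time: 5.82
position: [0.5187, 0.2201, 0.012]
tool_rot: [2.131, 2.308, 0.0]
ft_force: [0.8, 0.1, 1.0]
grip_width: 0.998
grip_force: 0.3
```

Run:
```python
from h import *
d=cam("side")
s=ctrl.get_state();print(s["position"],s["ft_force"])
x=d["frame"].astype(int).sum(2)[158:178,338:362]//3
for r in x: print("".join("%4d"%v for v in r))
```

```text
[0.51874768 0.22010297 0.01204237] [0.73714578 0.27873326 0.90053794]
 161 173 175 156 154 157 155 155 155 156 155 127  69  29  25  24  60 115 151 162 168 173 181 181
 159 171 172 151 152 157 156 158 162 163 155 123  65  27  18  38  93 145 172 181 187 195 202 206
 146 138 145 153 161 167 168 175 188 193 179 139  67  22  21  56 130 185 200 202 202 202 205 206
 142 131 167 202 199 191 193 201 214 220 205 161  76  22  23  71 151 199 208 206 205 203 202 202
 142 134 186 236 232 209 203 204 210 209 194 144  67  24  25  76 153 200 208 205 203 203 202 202
 143 124 157 223 236 204 175 171 174 172 150  97  42  23  28  70 136 184 202 205 204 202 202 202
 143 120 130 195 231 197 133 109 115 112 100  68  33  25  29  60 103 145 183 201 204 204 203 205
 144 122 115 155 211 214 151  96  90  94  90  70  38  22  36  68  94 114 163 198 205 203 203 204
 146 123 110 128 191 227 189 118  94  96  92  77  54  27  37  81 108 114 156 198 207 206 204 203
 142 123 113 117 164 216 207 129  95  93  87  87  79  50  50  87 109 104 135 182 204 207 205 204
 130 117 112 112 130 170 176 125  94  83  76  91 105  93  92
[... 209 characters left out ...]
1 103 156 200 209 206
 113  96 107 113 111 126 185 245 233 146  87  71  67  70  73  72  69  72  83 102 140 182 204 205
  81  80  99 112 114 115 145 196 204 142  96  87  81  75  75  77  84  91  94  94 106 142 183 203
  69  76  91 108 115 112 116 132 140 116  98  94  93  91  92  92  91  95  94  91  96 118 164 199
  72  73  82  99 113 115 114 117 116 104  94  93  93 100 107 109 109 107 107 109 130 156 179 200
  78  70  75  91 108 114 114 119 120 114 107 106 111 135 157 162 160 158 160 162 178 197 202 206
  91  70  70  81 100 112 115 123 139 154 160 161 163 181 200 203 201 202 200 201 205 208 209 210
 114  84  70  74  89 108 115 123 148 180 198 202 202 204 208 210 209 209 208 209 206 208 207 208
```

Emit:
{"api": "jog_arm", "payload": {
  "commands": [
    [1, 0, 0, -0.004, 0, 0, 0],
    [1, 0, 0, -0.006, 0, 0, 0],
    [1, 0, 0, -0.006, 0, 0, 0],
    [1, 0, 0, -0.006, 0, 0, 0],
    [1, 0, 0, -0.006, 0, 0, 0]
  ]
}}

```text
time: 6.28
position: [0.5188, 0.2201, 0.0092]
tool_rot: [2.131, 2.308, 0.001]
ft_force: [-0.2, -0.1, 1.9]
grip_width: 0.999
grip_force: 1.3
```

Emit:
{"api": "jog_arm", "payload": {
  "commands": [
    [1, 0, 0, -0.002, 0, 0, 0],
    [1, 0, 0, -0.004, 0, 0, 0],
    [1, 0, 0, -0.004, 0, 0, 0],
    [1, 0, 0, -0.004, 0, 0, 0],
    [1, 0, 0, -0.004, 0, 0, 0]
  ]
}}

```text
time: 6.7
position: [0.5188, 0.2201, 0.0071]
tool_rot: [2.131, 2.308, 0.001]
ft_force: [0.1, 0.5, 3.2]
grip_width: 1.001
grip_force: 1.8
```

Run:
```python
from h import *
d=cam("side")
s=ctrl.get_state();print(s["position"],s["ft_force"])
x=d["frame"].astype(int).sum(2)[158:178,338:362]//3
for r in x: print("".join("%4d"%v for v in r))
```

```text
[0.51881791 0.22010843 0.00712547] [0.10427976 0.12754809 3.52763816]
 158 157 157 157 157 156 156 155 155 157 154 128  69  30  25  19  47 101 144 163 169 173 182 182
 157 156 155 155 154 157 157 158 160 164 155 125  67  28  21  26  67 130 168 183 188 194 203 207
 156 157 160 160 161 166 168 176 188 192 179 140  73  27  22  39  99 163 197 201 202 203 205 205
 157 166 177 182 184 190 193 202 214 219 206 161  78  24  21  54 126 185 207 208 202 203 202 203
 156 165 185 204 206 206 205 206 209 211 193 143  66  23  20  55 126 183 206 207 204 203 201 202
 154 147 166 199 194 179 174 174 174 172 149  97  41  25  25  49 103 164 200 206 204 202 203 203
 153 136 138 164 151 120 112 113 114 114 100  68  34  24  28  55  90 140 181 201 205 202 203 203
 154 132 104 107 105  98  98  93  91  95  88  62  36  20  30  59  85 107 144 183 201 204 204 203
 156 133  97  91 105 130 132 103  95  96  86  62  37  24  34  68  94  94 113 162 200 207 203 203
 174 149 111 108 138 173 169 120  97  93  80  64  49  28  38  82 105  93 102 156 201 207 205 204
 175 150 121 118 149 187 190 147 104  83  73  80  78  49  51
[... 209 characters left out ...]
2  91 114 164 202 206
 202 205 203 174 130 146 185 191 150 110  86  70  65  68  73  72  67  72  85  92 106 156 199 208
 245 240 241 217 147 126 168 199 183 140 103  90  80  75  76  78  84  91  95  94  99 136 182 204
 251 242 237 234 189 140 143 168 166 139 106  96  94  92  91  90  93  94  94  92  96 120 164 198
 249 243 230 240 234 184 131 117 112 104  95  93  94 100 107 109 108 106 107 110 130 155 179 202
 237 246 224 235 244 217 142 107 103 106 106 106 112 134 156 162 161 159 158 161 177 198 204 205
 209 231 198 206 234 218 146 120 137 157 161 160 163 181 199 204 201 200 201 203 203 208 209 210
 148 164 153 153 183 183 137 124 150 183 200 202 202 207 208 209 209 207 208 208 207 207 207 208
```

The tray has popped loose with about 3.5 N on the button. I'll press it fully down and wait.

Emit:
{"api": "jog_arm", "payload": {
  "commands": [
    [1, 0, 0, -0.002, 0, 0, 0],
    [1, 0, 0, -0.004, 0, 0, 0],
    [1, 0, 0, -0.004, 0, 0, 0],
    [1, 0, 0, -0.004, 0, 0, 0],
    [1, 0, 0, -0.004, 0, 0, 0]
  ]
}}

```text
time: 7.17
position: [0.5188, 0.2202, 0.0066]
tool_rot: [-2.131, -2.308, -0.001]
ft_force: [-4.7, -1.5, 13.3]
grip_width: 1.001
grip_force: 8.1
```

Emit:
{"api": "jog_arm", "payload": {
  "commands": [
    [1, 0, 0, 0, 0, 0, 0],
    [1, 0, 0, 0, 0, 0, 0],
    [1, 0, 0, 0, 0, 0, 0],
    [1, 0, 0, 0, 0, 0, 0],
    [1, 0, 0, 0, 0, 0, 0]
  ]
}}

```text
time: 7.58
position: [0.5188, 0.2202, 0.0066]
tool_rot: [-2.131, -2.308, -0.001]
ft_force: [-3.7, -2.1, 13.6]
grip_width: 0.998
grip_force: 8.1
```

Emit:
{"api": "jog_arm", "payload": {
  "commands": [
    [1, 0, 0, 0, 0, 0, 0],
    [1, 0, 0, 0, 0, 0, 0],
    [1, 0, 0, 0, 0, 0, 0],
    [1, 0, 0, 0, 0, 0, 0],
    [1, 0, 0, 0, 0, 0, 0]
  ]
}}

```text
time: 8.0
position: [0.5188, 0.2202, 0.0065]
tool_rot: [-2.131, -2.308, -0.001]
ft_force: [-5.0, -2.3, 13.5]
grip_width: 0.999
grip_force: 8.1
```

Emit:
{"api": "jog_arm", "payload": {
  "commands": [
    [1, 0, 0, 0, 0, 0, 0],
    [1, 0, 0, 0, 0, 0, 0],
    [1, 0, 0, 0, 0, 0, 0],
    [1, 0, 0, 0, 0, 0, 0],
    [1, 0, 0, 0, 0, 0, 0]
  ]
}}

```text
time: 8.42
position: [0.5188, 0.2202, 0.0065]
tool_rot: [-2.131, -2.308, -0.001]
ft_force: [-4.3, -2.1, 13.5]
grip_width: 1.0
grip_force: 8.1
```

Run:
```python
from h import *
d=cam("side")
s=ctrl.get_state();print(s["position"],s["ft_force"],s["grip_width"],s["grip_force"])
save(d,"pics/s9.png",(280,110,400,205,6))
```

```text
[0.51885693 0.22018148 0.00656639] [-4.00696534 -1.68529608 14.1322071 ] 0.9981746322008295 8.078538654372096
```

View pics/s9.png

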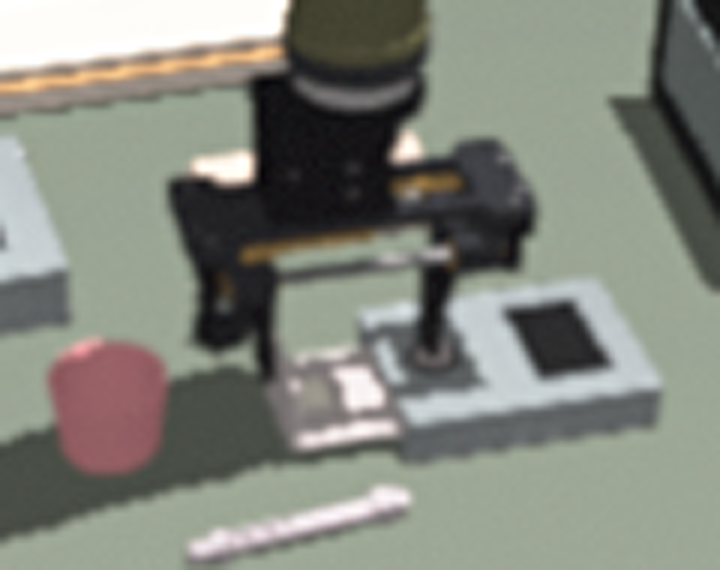

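The picture shows the button pressed under the right finger at (435,355), and the tray out with its plate held by the left finger at (270,375). The cup at (107,410) is clear and untouched, and the forces are steady. I'll hand in the job.

```bash
python3 -c "
from bench import ctrl
print(ctrl.close_job())"
```

```text
the job is handed in; nothing more can be done
None
```

I handed the job in at about 8.5 s with the button pressed down (about 13.5 N) and the tray at rest, roughly 58 mm out by finger geometry, against the other finger and clear of the untouched cup; no verdict came back.

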